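# Whistle out of the push-to-open drawer

### The job

The copper bird-call whistle is shut in the handleless push-to-open drawer at the top of the oak tool cabinet. Press the drawer front in by its inlaid spot, gently and only until the touch latch gives, get out of its way so that it springs out unhindered, then draw it out to its full length and leave it open. Lift out the whistle and set it down gently, lying flat with its mouth slot up, in the empty half of the assembly tray, disturbing nothing else.

Things in the scene. Friction and masses are not known exactly. Their poses are not given: they have to be found in the camera images.
- cabinet: Oak bench-top tool cabinet, fixed, 280 deep (its x) x 300 wide (y) x 220 mm high (z up); origin: centre of its underside. Front: the -x side (plane x = -140 mm): below, a locked door with a brass cam lock; above it, 156 to 205 mm high and 267 mm wide, the handleless drawer front, which stands 14 mm proud of the cabinet and sinks back when pressed. The 13 mm top board over it ends at x = -140 mm.
- till (a joint): How far the drawer is out, in m along the cabinet's -x: 0 = shut and latched; below 0 = pressed in; full length 0.175. Let go once the touch latch has tripped, it comes out on its own at 0.05 to 0.15 m/s and rests at 0.06 to 0.07; anything in its way holds it up. If it stays shut, press again, further. Once popped out it slides freely (friction 0.7 N plus 6 N per m/s) and stays where left.
- press_spot (a point): Centre of the inlaid pearl spot (22 mm) on the drawer front's face, 34 mm below the cabinet's top; press along the cabinet's +x; axes as the cabinet's. It yields from about 5 N; the latch trips 1.5 to 11 mm in (hidden, differs each time) at 6 to 8 N, and a hard stop follows 2 to 3 mm on: a push rising past 9 N means tripped. Over 16 N breaks the latch.
- front_top (a point): Middle of the top edge of the drawer front, a board 14 mm thick (x), 267 mm wide, 49 mm high; 15 mm below the cabinet's top face; moves with the drawer, axes as the cabinet's. Once popped out, 60 mm are free between this board and the cabinet, so it can be hooked or pinched from above; the drawer floor is 39 mm below this edge.
- whistle: Copper bird-call whistle, loose, 80 mm long (y) x 22 x 22 mm, 70 g: a 20 mm tube from y = -18 to +34 mm, square wind chest at the -y end, square brass plate at the +y end. Origin: centre of its underside; z up with its mouth slot up. It lies on the floor of the drawer's front compartment (96 mm deep from the front board, 244 mm wide, sides 28 mm high), roughly along the cabinet's y. Grip the tube across.
- wing_plate: Mother-of-pearl wing plate, loose, 40 x 66 x 5 mm, flat in the drawer's rear compartment, where it stays. Origin: centre of its underside.
- rear_bay (a point): Centre of the floor of the drawer's rear compartment (94 x 244 mm); moves with the drawer.
- tray: Oak assembly tray lined with green felt, fixed, 200 (x) x 130 mm (y), walls 5 mm thick and 20 mm high, floor 5 mm thick, a divider across the middle (x = 0) making two halves of 92 x 120 mm. Origin: centre of its underside, z up.
- free_half (a point): Centre of the felt floor of the tray's empty half (the -x half), where the whistle goes; its axes are the tray's.
- piston_cylinder: Steel piston cylinder, loose, 30 mm thick, 56 mm high, standing in the other half of the tray. Origin: centre of its underside. Leave it.
- cage_foot: Cast bronze cage foot, loose, 46 mm wide, 40 mm high, on the bench. Origin: centre of its underside. Leave it.
- screwdriver: Screwdriver, 150 mm long, lying on the bench. Leave it.
- hammer: Small hammer, 200 mm long, lying on the bench. Leave it.
- oiler: Amber oil bottle, 36 mm thick, 75 mm high, on the bench. Leave it.
- screw_jar: Screw jar, 48 mm thick, 50 mm high, on the bench. Leave it.
Things that resemble listed ones, but are neither listed nor needed, are in the scene too. Leave any blue or turquoise look-alike of the tray alone.

How it is judged:
By the outcome, as a careful person would: the job done as asked, in the order asked, and still so for the second after the job is handed in, with the robot touching nothing.
It also fails if it takes over 58 s, if anything falls off the work surface, if the arm or the gripper's body presses on something with over 40 N, if the wrist force passes 120 N, or if a joint passes its speed limit or range.

### The arm

A 7-joint arm with a two-finger parallel gripper is mounted at the origin on the work surface. World frame = base frame: x ahead of the robot, y to its left, z up, the work surface at z = 0. Lengths are in m, angles in rad, forces in N, time in s.
With the tool pointing down it reaches from about 0.425 to 0.925 m from the base axis. Payload 6.8 kg.
Tool frame: the origin (TCP) lies at the very end of the fingers, on their centre line; the grasp point (between the pads) lies bot.grip_point_offset behind it (bot.grip_point_offset is the distance from the TCP to the grasp point, in m); x points along the fingers, y is the direction in which the jaws open and shut, and the axes are right-handed (so a half turn about x gives the same grasp; the last joint's range is limited). The gripper opens to 88 mm and grips with 3 to 60 N. Pads are 20 mm wide; open, the fingers measure 115 mm over their backs; the gripper's body (75 mm by 178 mm) begins 61 mm behind the grasp point.
Start: joints at [-1.437, 0.477, 0.022, 1.555, -0.011, 1.109, -0.083], TCP at [0.162, 0.655, 0.223] pointing down, gripper open.
Joint ranges: [-2.96, 2.96], [-0.34, 2.1], [-1.41, 1.46], [0.24, 2.44], [-1.37, 4.51], [0.17, 1.92], [-2.96, 2.96]. Speed limits (rad/s): [2.39, 2.39, 3.14, 3.14, 3.14, 3.14, 3.14].

### API

Orientations are given as a unit quaternion [x, y, z, w].
In Python, from workcell import bot gives the robot as it stands.
- The arm moves only by the shell command python3 -m crank 'ROWS' [OPENING] [FORCE]. ROWS is text: rows parted by semicolons, each of 6 numbers parted by spaces: the shift along the tool's x, y, z in mm, then the turn, a rotation vector about the tool's x, y, z in rad. A call has 1 to 12 rows; each row shifts and turns the commanded pose from where the row before left it, along the tool's axes as they then stand; what a row does not reach is not made up. A row lasts 1/8 s, in which the tool goes at most 62.5 mm and 10.7 degrees, less where a joint would pass 70% of its speed; a pose out of reach is approached as far as the arm can. A call is refused whole if a number of a shift passes 62.5 or a number of a turn 0.188, either way. A call with a gripper value outside its range is refused whole. OPENING is the closure, from 0 (fully open) to 1 (shut), set as the call begins (- or left out, the last holds). The fingers move at their own pace and stop on an object; FORCE is the grip in N (left out, the last holds). Time passes only in rows, so rows that do not move let the fingers close. It gives the time, the measured TCP pose, the force and the opening at its end, in the units of the state.
- bot.state(): the state, without advancing time (a new reading comes with each control period).
- bot.camera(name): name is "scene" or "top" or "wrist"; returns (picture, depth): 384x512x3 uint8, blue, green, red; 384x512 float32, m along the optical axis (not along the pixel's ray), 0 where there is no reading.
- bot.get_calibration(name): a dict with "vertical_fov" (degrees; the focal length in pixels is half the picture's height over the tangent of half this angle, whatever the lens; pixels are square), "cx", "cy" (the principal point, pixels), "origin" and "rotation" of the camera in the world. Camera axes: x right, y up, looking along -z (the intrinsics and any distortion apply to the point x, -y, -z); pixel columns grow to the right and rows downward; lengths in m; the calibration is good to about 2 mm. A picture is of the moment at which its call begins: read the wrist's pose just before it. get_calibration takes no time and is no camera call; for the wrist camera it gives the pose at the moment of the call.
- bot.close_job(): hands the job in, once; it reports no verdict.
The state is a dict: "clock": time; "joint_positions": joint angles; "qvel": joint speeds; "joint_efforts": joint torques, N m; "tcp_pos": TCP position; "orientation": TCP orientation; "contact_force": force on the tool from outside, world axes, zero at the start; "moment": the same for the moment, N m; "finger_gap": finger opening in m.
Only numpy, scipy, OpenCV 4.12 (cv2) and the standard library are available. Lean on these libraries where they do the work, as an engineer would, in place of code of your own. Each camera call takes 0.05 s, during which the arm holds its last target.

## Working session

There is one attempt and no reset: what is moved stays moved. The work goes in short steps, Python scripts to look and compute and a shell command to move; the robot and the scene stay as the last step left them, time stands still between calls to the robot, and variables do not carry over. Pictures are saved under pics/ and viewed, and the job is handed in when it is done.

```bash
ls; mkdir -p pics; cat > h.py <<'E'
import numpy as np,cv2
from workcell import bot
from scipy.spatial.transform import Rotation as R
def snap(name,fn):
    c=bot.get_calibration(name)
    p,d=bot.camera(name)
    cv2.imwrite('pics/'+fn+'.png',p); np.savez('pics/'+fn+'.npz',p=p,d=d,**{k:np.array(v) for k,v in c.items()})
    return p,d,c
def load(fn): 
    z=np.load('pics/'+fn+'.npz',allow_pickle=True); return z
def rot(c):
    r=np.array(c['rotation'],float); 
    return r if r.shape==(3,3) else R.from_quat(r).as_matrix()
def w(z,u,v,depth=None):
    f=192/np.tan(np.radians(float(z['vertical_fov']))/2)
    d=depth if depth is not None else float(np.median(z['d'][int(v)-1:int(v)+2,int(u)-1:int(u)+2]))
    x=(u-float(z['cx']))/f; y=(v-float(z['cy']))/f
    return np.array(z['origin'])+rot(z)@np.array([x*d,-y*d,-d])
def ray(z,u,v):
    o=np.array(z['origin']); return o,w(z,u,v,1.0)-o
def atz(z,u,v,h):
    o,r=ray(z,u,v); return o+r*(h-o[2])/r[2]
E
python3 - <<'E'
from h import *
print(bot.state(),bot.grip_point_offset)
for n in ['scene','top','wrist']:
    p,d,c=snap(n,n+'0'); print(n,c)
E
```

```text
pics
{'clock': 0.0, 'joint_positions': array([-1.43709054,  0.47779725,  0.02234122,  1.55641839, -0.01151493,
        1.10929625, -0.08311675]), 'qvel': array([-0.00055318,  0.00093546, -0.00124424, -0.0013008 ,  0.0005685 ,
       -0.0003081 , -0.00211673]), 'joint_efforts': array([ 3.25174542e-04, -5.82832146e+01,  1.53511126e+00, -2.72615969e+01,
       -5.42142510e-02,  1.67944195e-02,  1.51842542e-04]), 'tcp_pos': array([0.16150227, 0.65478728, 0.22169762]), 'orientation': array([ 0.08465171,  0.70197866, -0.08591644,  0.70191054]), 'contact_force': array([ 0.36907071, -0.14488466,  0.19055577]), 'moment': array([ 0.03509408,  0.00795361, -0.00201849]), 'finger_gap': 0.08777280242513488} 0.0187
scene {'vertical_fov': 54.97611879676455, 'cx': 251.202515057612, 'cy': 189.33247685413127, 'origin': array([ 1.17438402, -0.64791564,  1.11087038]), 'rotation': array([0.31977853, 0.14327004, 0.3738621 , 0.85874473])}
top {'vertical_fov': 52.77600098849275, 'cx': 262.1934517862633, 'cy': 191.96025777685384, 'origin': array([ 0.23235474, -0.09436125,  1.45680462]), 'rotation': array([-0.08136161,  0.07993488,  0.71604973, -0.68866791])}
wrist {'vertical_fov': 71.10740499053794, 'cx': 250.5155287399108, 'cy': 194.52429000363634, 'origin': array([0.08652784, 0.67324437, 0.38312977]), 'rotation': array([-0.11216637, -0.08775231,  0.61054933,  0.77906852])}
```

View images.

View pics/scene0.png

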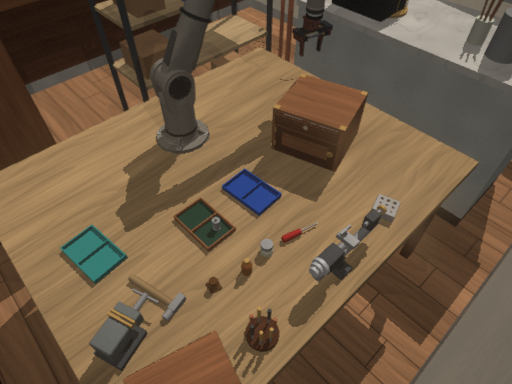

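View pics/top0.png

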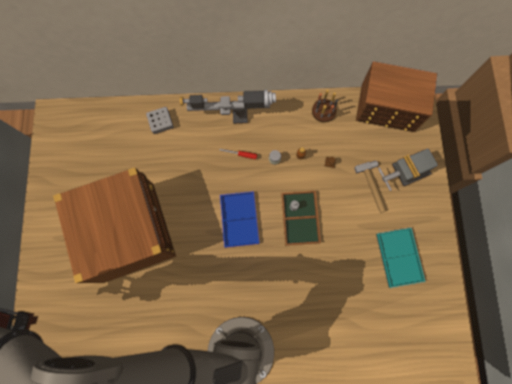

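View pics/wrist0.png

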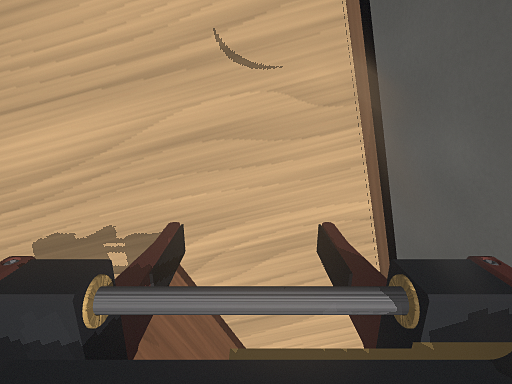

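```bash
python3 - <<'E'
from h import *
for fn,k in [('top0',3),('scene0',3)]:
    p=cv2.imread(f'pics/{fn}.png')
    box=(40,155,145,145) if fn=='top0' else (260,70,115,105)
    x,y,a,b=box
    cv2.imwrite(f'pics/{fn}_cab.png',cv2.resize(p[y:y+b,x:x+a],None,fx=5,fy=5,interpolation=cv2.INTER_CUBIC))
    box=(215,140,125,115) if fn=='top0' else (165,160,130,100)
    x,y,a,b=box
    cv2.imwrite(f'pics/{fn}_tray.png',cv2.resize(p[y:y+b,x:x+a],None,fx=5,fy=5,interpolation=cv2.INTER_CUBIC))
E
```

```text
(no output)
```

View pics/top0_cab.png

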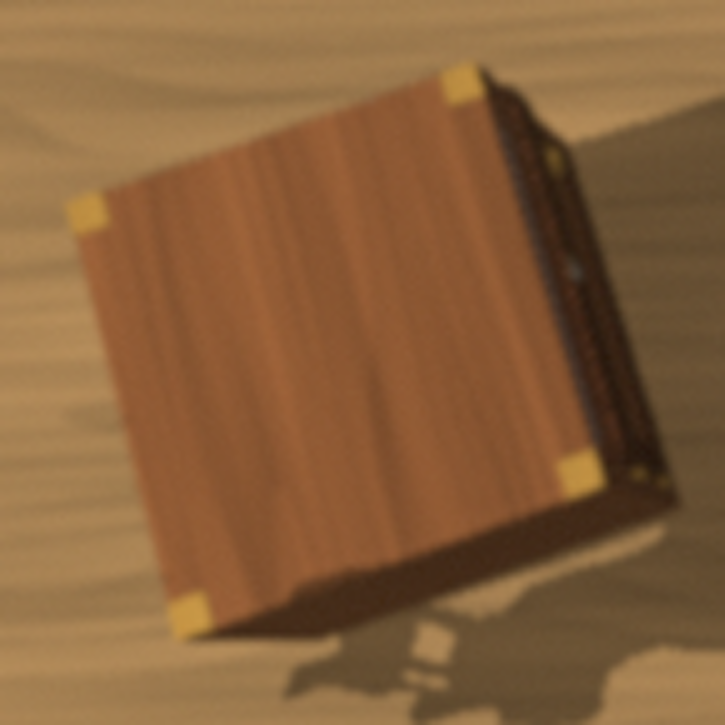

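View pics/scene0_cab.png

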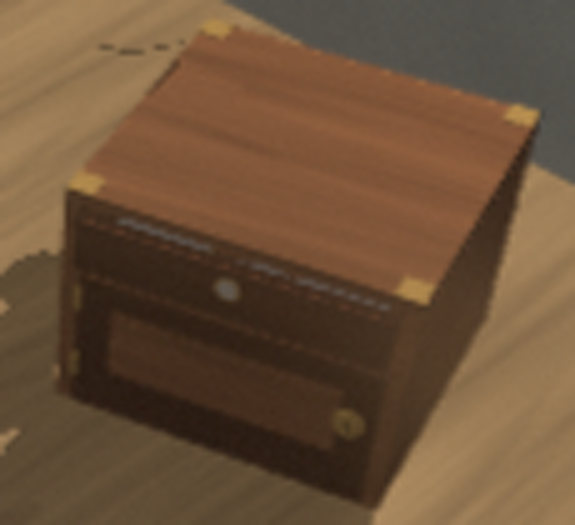

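View pics/top0_tray.png

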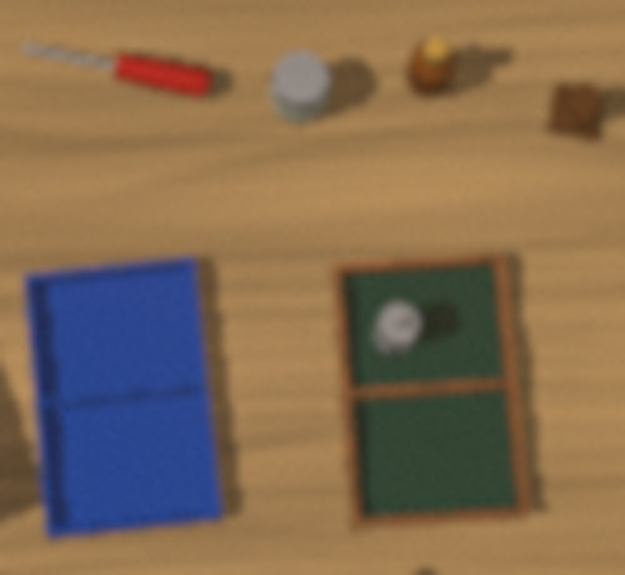

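View pics/scene0_tray.png

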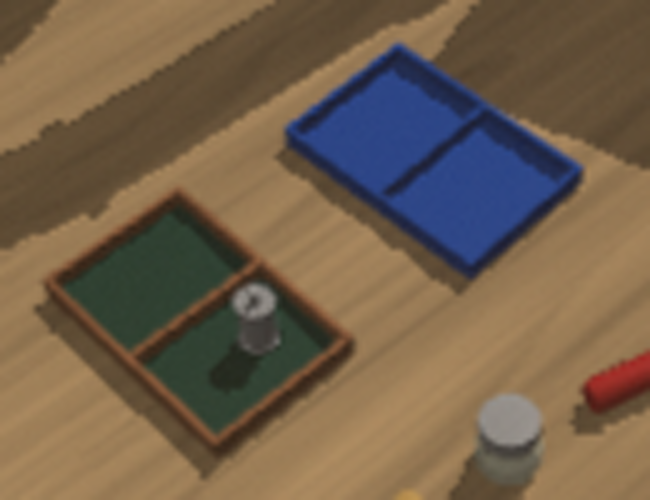

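```bash
cat >> h.py <<'E'
def tri(obs):
    A=np.zeros((3,3));b=np.zeros(3)
    for z,u,v in obs:
        o,r=ray(z,u,v); r=r/np.linalg.norm(r); P=np.eye(3)-np.outer(r,r); A+=P;b+=P@o
    x=np.linalg.solve(A,b)
    res=[np.linalg.norm((np.eye(3)-np.outer(r/np.linalg.norm(r),r/np.linalg.norm(r)))@(x-o)) for o,r in [ray(*q) for q in obs]]
    return x,max(res)*1e3
E
python3 - <<'E'
from h import *
np.set_printoptions(precision=4,suppress=True)
t=load('top0');s=load('scene0')
def cr(u,v,ox,oy): return (u+.5)/5-.5+ox,(v+.5)/5-.5+oy
T={'ffar':(485,65),'fnear':(605,490),'bfar':(65,197),'bnear':(178,640)}
S={'ffar':(425,303),'fnear':(68,190),'bfar':(540,112),'bnear':(205,22)}
for k in T:
    a=cr(*T[k],40,155); b=cr(*S[k],260,70)
    x,e=tri([(t,*a),(s,*b)]); print(k,x,e,'depthtop',w(t,a[0],a[1]),'z.22',atz(t,*a,.22),atz(s,*b,.22))
sp=cr(227,289,260,70); print('spot',sp,w(s,*sp),w(s,sp[0]+4,sp[1]),w(s,sp[0]-4,sp[1]))
T={'A':(337,268),'B':(505,257),'C':(528,512),'D':(357,527)}
S={'A':(352,345),'B':(218,443),'C':(50,283),'D':(178,192)}
for k in T:
    a=cr(*T[k],215,140); b=cr(*S[k],165,160)
    x,e=tri([(t,*a),(s,*b)]); print(k,x,e,atz(t,*a,.02),atz(s,*b,.02))
E
```

```text
ffar [0.6231 0.3217 0.2187] 3.552860634442707 depthtop [ 0.6895  0.3919 -0.001 ] z.22 [0.6202 0.3182 0.22  ] [0.6251 0.3243 0.22  ]
fnear [0.3374 0.236  0.2112] 1.85689137974647 depthtop [0.3364 0.2344 0.2113] z.22 [0.3356 0.2321 0.22  ] [0.3462 0.2293 0.22  ]
bfar [0.5395 0.5902 0.2201] 1.564255915572925 depthtop [ 0.5956  0.714  -0.0005] z.22 [0.5406 0.5917 0.22  ] [0.5392 0.5882 0.22  ]
bnear [0.252  0.4978 0.2142] 2.037605599867442 depthtop [0.2567 0.6014 0.0014] z.22 [0.2531 0.4969 0.22  ] [0.2575 0.488  0.22  ]
spot (305.0, 127.4) [0.4898 0.2615 0.1877] [0.5045 0.2671 0.1933] [0.4741 0.2568 0.1809]
A [ 0.5623 -0.1731  0.0067] 0.9151889486345104 [ 0.5588 -0.1731  0.02  ] [ 0.5701 -0.178   0.02  ]
B [ 0.5647 -0.2999  0.0151] 2.5387742968704026 [ 0.5623 -0.3014  0.02  ] [ 0.5687 -0.2993  0.02  ]
C [ 0.37   -0.3041  0.0134] 2.1133656414917574 [ 0.3683 -0.305   0.02  ] [ 0.3759 -0.3043  0.02  ]
D [ 0.3635 -0.1781  0.01  ] 0.6744022439931066 [ 0.3622 -0.1781  0.02  ] [ 0.3712 -0.1818  0.02  ]
```

```bash
cat >> h.py <<'E'
np.set_printoptions(precision=4,suppress=True)
def axes():
    s=bot.state(); return np.array(s['tcp_pos']),R.from_quat(s['orientation']).as_matrix()
def plan(pos,M):
    """shift in current tool axes (mm) and total rotvec (tool axes) to target"""
    p,A=axes(); rv=R.from_matrix(A.T@M).as_rotvec()
    print('shift tool mm',A.T@(np.array(pos)-p)*1e3,'rotvec',rv,'rows rot',np.degrees(np.linalg.norm(rv))/10.7)
def down(yaw):
    """tool x down, tool y at yaw deg"""
    c,s=np.cos(np.radians(yaw)),np.sin(np.radians(yaw))
    x=np.array([0,0,-1.]);y=np.array([c,s,0]);return np.c_[x,y,np.cross(x,y)]
E
python3 - <<'E'
from h import *
p,A=axes();print(p);print(A)
c=bot.get_calibration('wrist');print('cam in tool',A.T@(np.array(c['origin'])-p)*1e3);print(A.T@rot(c))
E
```

```text
[0.1615 0.6549 0.2219]
[[-0.0002  0.2394  0.9709]
 [-0.0014  0.9709 -0.2394]
 [-1.     -0.0014  0.0001]]
cam in tool [-161.3732   -0.3457  -77.1976]
[[-0.0014  0.2818 -0.9595]
 [ 1.      0.0001 -0.0015]
 [-0.0004 -0.9595 -0.2818]]
```

```bash
python3 -m crank '-30 0 0 0.172 0 0;-30 0 0 0.172 0 0;-30 0 0 0.172 0 0;-30 0 0 0.172 0 0;-30 0 0 0.172 0 0;0 0 0 0.172 0 0' 0 20; python3 -c "
from h import *
plan([.52,.15,.37],down(17))"
```

```text
clock: 0.9
tcp_pos: [0.1619, 0.6563, 0.3755]
orientation: [0.424, 0.568, -0.421, 0.567]
contact_force: [0.3, 0.1, -0.5]
finger_gap: 0.0879
shift tool mm [  3.4458 197.5697 587.8486] rotvec [-0.0054 -0.0041 -0.0019] rows rot 0.03771422225052131
```

```bash
python3 -m crank '0 18 53.4 0 0 0;0 18 53.4 0 0 0;0 18 53.4 0 0 0;0 18 53.4 0 0 0;0 18 53.4 0 0 0;0 18 53.4 0 0 0;0 18 53.4 0 0 0;0 18 53.4 0 0 0;0 18 53.4 0 0 0;0 18 53.4 0 0 0;0 18 53.4 0 0 0;0 0 0 0 0 0' 1; python3 -c "
from h import *
plan([.52,.15,.37],down(17))
snap('wrist','w1');snap('scene','s1')"
```

```text
clock: 2.4
tcp_pos: [0.5246, 0.1465, 0.3727]
orientation: [0.423, 0.566, -0.423, 0.567]
contact_force: [-0.1, 0.8, -0.7]
finger_gap: 0.0007
shift tool mm [ 2.7072 -3.4472 -4.6414] rotvec [-0.0085  0.0018 -0.0003] rows rot 0.04662257916159917
```

View pics/w1.png

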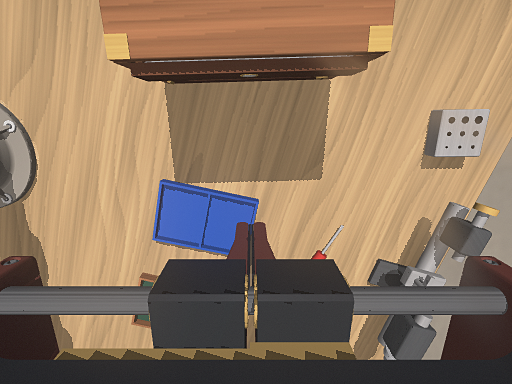

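View pics/s1.png

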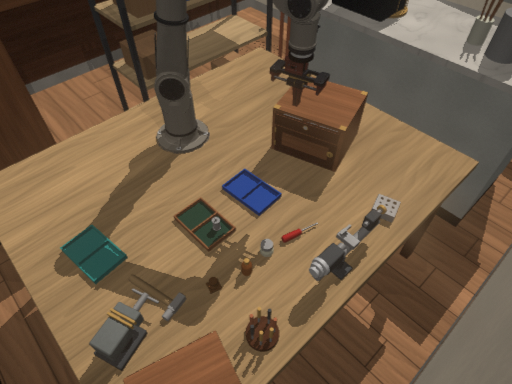

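```bash
python3 - <<'E'
from h import *
p=cv2.imread('pics/w1.png')
cv2.imwrite('pics/w1a.png',cv2.resize(p[25:95,90:250],None,fx=5,fy=5,interpolation=cv2.INTER_CUBIC))
cv2.imwrite('pics/w1b.png',cv2.resize(p[15:95,240:400],None,fx=5,fy=5,interpolation=cv2.INTER_CUBIC))
E
```

```text
(no output)
```

View pics/w1a.png

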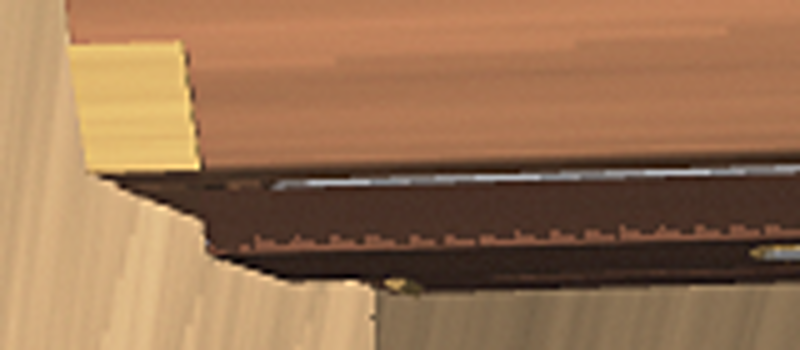

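View pics/w1b.png

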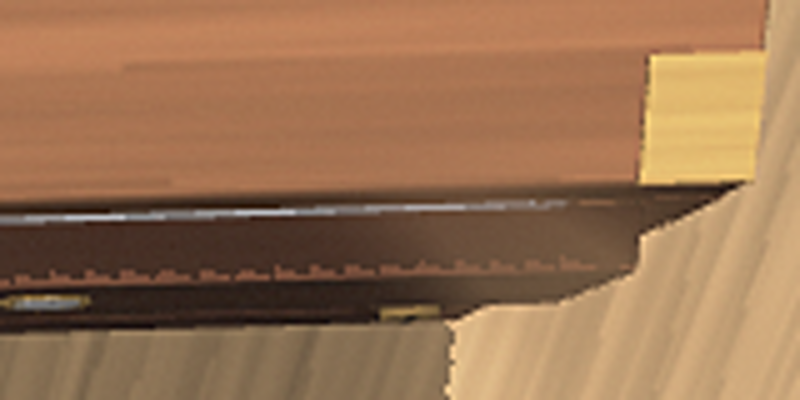

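```bash
python3 - <<'E'
from h import *
z=load('w1'); s=load('scene0')
def cr(u,v,ox,oy): return (u+.5)/5-.5+ox,(v+.5)/5-.5+oy
L=atz(z,*cr(88,172,90,25),.22); Rr=atz(z,*cr(752,184,240,15),.22)
print(L,Rr,np.linalg.norm(L-Rr)); d=Rr-L; print('angle',np.degrees(np.arctan2(d[1],d[0])))
yaw=np.arctan2(d[1],d[0])+np.pi/2; X=np.array([np.cos(yaw),np.sin(yaw),0])
m=(L+Rr)/2; print('mid',m,'depth corner',w(z,112,55))
print('spot pred',m-X*.014-[0,0,.034])
sp=(249.3,75.4)
print('spot depth',w(z,*sp)); 
o,r=ray(z,*sp); t=((m-X*.014-o)@X)/(r@X); print('ray at face plane',o+r*t)
print('tri with scene',tri([(z,*sp),(s,305.0,127.4)]), 'dist', (w(s,305,127.4)-m)@X,(w(z,*sp)-m)@X)
E
```

```text
[0.3409 0.2325 0.22  ] [0.6254 0.3246 0.22  ] 0.29899292189132426
angle 17.946174573399695
mid [0.4831 0.2785 0.22  ] depth corner [0.3455 0.2377 0.2206]
spot pred [0.4875 0.2652 0.186 ]
spot depth [0.4887 0.2637 0.1904]
ray at face plane [0.4881 0.2654 0.1769]
tri with scene (array([0.4882, 0.2642, 0.1852]), np.float64(0.3379505149281722)) dist -0.018303603558577776 -0.015782934844065243
```

```bash
python3 -m crank '0 0 0 -0.012 0.175 0;0 0 0 0 0.175 0' 1 40; python3 -c "
from h import *
M=down(17.8)@R.from_rotvec([0,.35,0]).as_matrix()
plan([.5018,.2217,.183],M);print(M)"
```

```text
clock: 2.75
tcp_pos: [0.5221, 0.1549, 0.3734]
orientation: [0.483, 0.664, -0.334, 0.462]
contact_force: [-1.0, -0.9, -0.6]
finger_gap: 0.0006
shift tool mm [202.8081   0.8255   1.0399] rotvec [ 0.0048 -0.0066 -0.0016] rows rot 0.04469789589655686
[[-0.1048  0.9521  0.2872]
 [ 0.3265  0.3057 -0.8944]
 [-0.9394  0.     -0.3429]]
```

```bash
python3 -m crank '50 0 0 0 0 0;50 0 0 0 0 0;50 0 0 0 0 0;42 0 0 0 0 0;10 0 0 0 0 0;0 0 0 0 0 0;0 0 0 0 0 0'; python3 -c "
from h import *
M=down(17.8)@R.from_rotvec([0,.35,0]).as_matrix()
plan([.5018,.2217,.183],M);print(bot.state()['contact_force'])
snap('wrist','w2');snap('scene','s2')
p=cv2.imread('pics/s2.png');cv2.imwrite('pics/s2c.png',cv2.resize(p[50:190,250:390],None,fx=4,fy=4,interpolation=cv2.INTER_CUBIC))
"
```

```text
clock: 3.62
tcp_pos: [0.5032, 0.2176, 0.1846]
orientation: [0.484, 0.661, -0.337, 0.464]
contact_force: [0.6, -0.5, 0.6]
finger_gap: 0.0004
shift tool mm [ 2.9927 -0.1219 -3.4915] rotvec [-0.0007 -0.0002 -0.0044] rows rot 0.02387535341164226
[ 0.561  -0.4992  0.6469]
```

View pics/s2c.png

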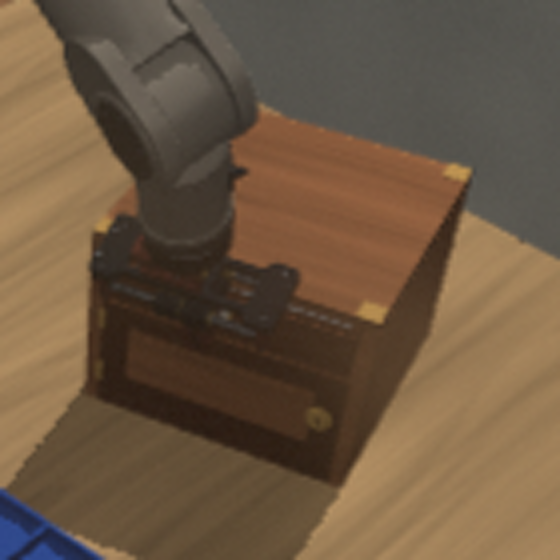

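View pics/w2.png

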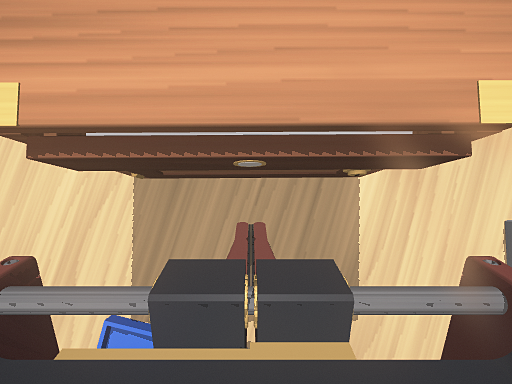

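```bash
python3 - <<'E'
from h import *
z=load('w2');z1=load('w1');s=load('scene0')
p=cv2.imread('pics/w2.png');cv2.imwrite('pics/w2c.png',cv2.resize(p[120:240,170:330],None,fx=5,fy=5,interpolation=cv2.INTER_CUBIC))
print(tri([(z,249.5,163),(z1,249.3,75.4),(s,305,127.4)]),w(z,249.5,163))
E
```

```text
(array([0.4879, 0.2644, 0.1849]), np.float64(0.5333095625030545)) [0.4878 0.2638 0.1895]
```

View pics/w2c.png

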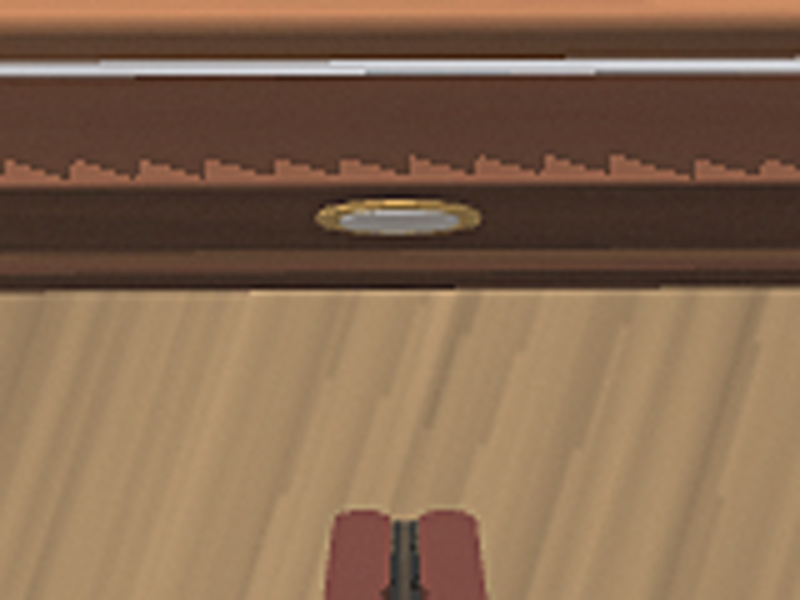

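```bash
python3 -m crank '4.5 0 -10.4 0 0 0;4.5 0 -10.4 0 0 0;4.6 0 -10.4 0 0 0;0 0 0 0 0 0;0 0 0 0 0 0'; python3 -m crank '0.7 0 -1.9 0 0 0;0 0 0 0 0 0';
```

```text
clock: 4.35
tcp_pos: [0.4917, 0.2499, 0.1808]
orientation: [0.484, 0.661, -0.338, 0.463]
contact_force: [0.3, -0.3, 0.3]
finger_gap: 0.0002
clock: 4.6
tcp_pos: [0.4911, 0.2519, 0.1808]
orientation: [0.484, 0.661, -0.338, 0.463]
contact_force: [0.3, 0.6, 1.7]
finger_gap: 0.0005
```

```bash
python3 -m crank '0.34 0 -0.94 0 0 0;0 0 0 0 0 0'; python3 -m crank '0.34 0 -0.94 0 0 0;0 0 0 0 0 0'; python3 -m crank '0.34 0 -0.94 0 0 0;0 0 0 0 0 0'
```

```text
clock: 4.85
tcp_pos: [0.4907, 0.2529, 0.1808]
orientation: [0.484, 0.661, -0.338, 0.463]
contact_force: [-0.3, -0.2, 0.3]
finger_gap: 0.0003
clock: 5.1
tcp_pos: [0.4904, 0.254, 0.1808]
orientation: [0.484, 0.662, -0.338, 0.463]
contact_force: [1.0, 0.3, 0.9]
finger_gap: 0.0004
clock: 5.35
tcp_pos: [0.4902, 0.2547, 0.1808]
orientation: [0.484, 0.661, -0.338, 0.463]
contact_force: [-0.6, -0.7, -0.1]
finger_gap: 0.0006
```

```bash
python3 -m crank '0.34 0 -0.94 0 0 0;0 0 0 0 0 0'; python3 -m crank '0.34 0 -0.94 0 0 0;0 0 0 0 0 0'
```

```text
clock: 5.6
tcp_pos: [0.4901, 0.255, 0.1808]
orientation: [0.484, 0.661, -0.338, 0.463]
contact_force: [0.7, -3.3, 1.2]
finger_gap: 0.0006
clock: 5.85
tcp_pos: [0.4897, 0.2563, 0.1808]
orientation: [0.484, 0.661, -0.338, 0.463]
contact_force: [0.6, -4.5, 1.1]
finger_gap: 0.0006
```

```bash
python3 -m crank '0.34 0 -0.94 0 0 0;0 0 0 0 0 0'; python3 -m crank '0.25 0 -0.7 0 0 0;0 0 0 0 0 0'
```

```text
clock: 6.1
tcp_pos: [0.4893, 0.2575, 0.1808]
orientation: [0.484, 0.661, -0.338, 0.463]
contact_force: [0.8, -4.9, 0.1]
finger_gap: 0.0004
clock: 6.35
tcp_pos: [0.489, 0.2583, 0.1808]
orientation: [0.484, 0.661, -0.338, 0.463]
contact_force: [1.8, -4.5, 1.0]
finger_gap: 0.0004
```

```bash
python3 -m crank '0.25 0 -0.7 0 0 0;0 0 0 0 0 0'
```

```text
clock: 6.6
tcp_pos: [0.4888, 0.259, 0.1808]
orientation: [0.484, 0.661, -0.338, 0.463]
contact_force: [1.2, -5.2, -0.6]
finger_gap: 0.0004
```

```bash
python3 -m crank '0.25 0 -0.7 0 0 0;0 0 0 0 0 0'
```

```text
clock: 6.85
tcp_pos: [0.4886, 0.2595, 0.1808]
orientation: [0.484, 0.661, -0.338, 0.463]
contact_force: [1.5, -5.8, 0.8]
finger_gap: 0.0002
```

```bash
python3 -m crank '0.25 0 -0.7 0 0 0;0 0 0 0 0 0'
```

```text
clock: 7.1
tcp_pos: [0.4884, 0.2602, 0.1808]
orientation: [0.484, 0.661, -0.338, 0.463]
contact_force: [1.1, -5.7, 0.6]
finger_gap: 0.0007
```

```bash
python3 -m crank '0.25 0 -0.7 0 0 0;0 0 0 0 0 0'
```

```text
clock: 7.35
tcp_pos: [0.4882, 0.2608, 0.1808]
orientation: [0.484, 0.661, -0.338, 0.463]
contact_force: [1.8, -5.9, 0.4]
finger_gap: 0.0007
```

```bash
python3 -m crank '0.25 0 -0.7 0 0 0;0 0 0 0 0 0'
```

```text
clock: 7.6
tcp_pos: [0.488, 0.2616, 0.1808]
orientation: [0.484, 0.661, -0.338, 0.463]
contact_force: [1.8, -4.8, 0.5]
finger_gap: 0.0008
```

```bash
python3 -m crank '0.25 0 -0.7 0 0 0;0 0 0 0 0 0'
```

```text
clock: 7.85
tcp_pos: [0.4877, 0.2622, 0.1808]
orientation: [0.484, 0.661, -0.338, 0.463]
contact_force: [1.1, -5.7, 1.5]
finger_gap: 0.0003
```

```bash
python3 -m crank '0.25 0 -0.7 0 0 0;0 0 0 0 0 0'
```

```text
clock: 8.1
tcp_pos: [0.4877, 0.2625, 0.1808]
orientation: [0.484, 0.661, -0.338, 0.463]
contact_force: [0.4, -7.6, 0.7]
finger_gap: 0.0006
```

```bash
python3 -m crank '0.17 0 -0.47 0 0 0;0 0 0 0 0 0'
```

```text
clock: 8.35
tcp_pos: [0.4877, 0.2626, 0.1808]
orientation: [0.484, 0.661, -0.338, 0.463]
contact_force: [-0.1, -7.5, 1.2]
finger_gap: 0.0006
```

```bash
python3 -m crank '0.17 0 -0.47 0 0 0;0 0 0 0 0 0'
```

```text
clock: 8.6
tcp_pos: [0.4876, 0.2627, 0.1808]
orientation: [0.484, 0.661, -0.338, 0.463]
contact_force: [0.9, -8.9, 2.3]
finger_gap: 0.0003
```

```bash
python3 -m crank '0.14 0 -0.38 0 0 0;0 0 0 0 0 0'
```

```text
clock: 8.85
tcp_pos: [0.4876, 0.2628, 0.1808]
orientation: [0.484, 0.661, -0.339, 0.464]
contact_force: [1.2, -9.6, 3.0]
finger_gap: 0.0006
```

```bash
python3 -m crank '-19 0 52 0 0 0;-19 0 52 0 0 0;-19 0 52 0 0 0;-30 0 0 0 0 0;-40 0 0 0 0 0;-40 0 0 0 -0.175 0;0 0 0 0 -0.175 0;0 0 0 0 0 0;0 0 0 0 0 0'; python3 -c "
from h import *
snap('wrist','w3');snap('scene','s3');snap('top','t3')"
```

```text
clock: 9.98
tcp_pos: [0.5483, 0.0715, 0.2839]
orientation: [0.417, 0.572, -0.416, 0.571]
contact_force: [-0.9, -1.1, 0.1]
finger_gap: 0.0005
```

View pics/w3.png

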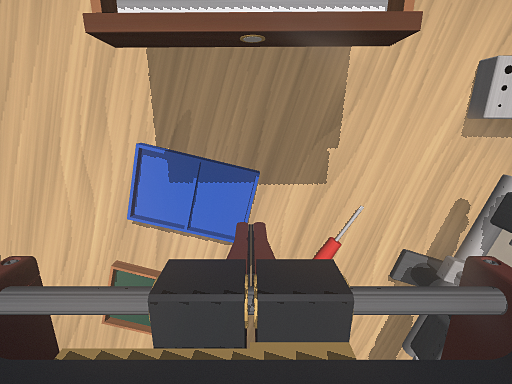

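View pics/t3.png

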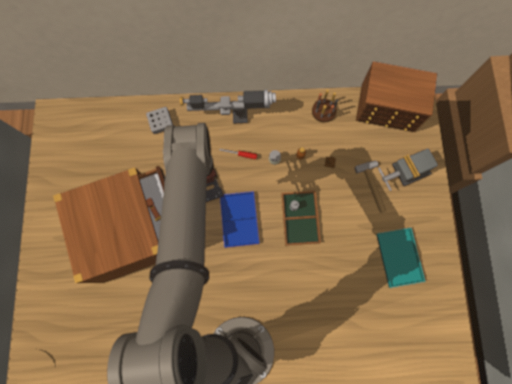

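View pics/s3.png

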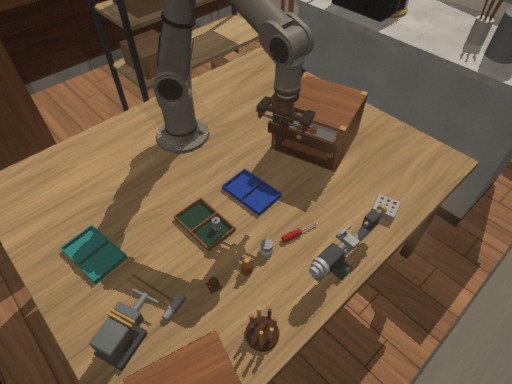

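```bash
python3 - <<'E'
from h import *
p=cv2.imread('pics/w3.png');a=np.hstack([p[0:60,70:145],p[0:60,370:445]]);cv2.imwrite('pics/w3c.png',cv2.resize(a,None,fx=5,fy=5,interpolation=cv2.INTER_CUBIC))
print(bot.state()['clock'])
E
```

```text
10.125
```

View pics/w3c.png

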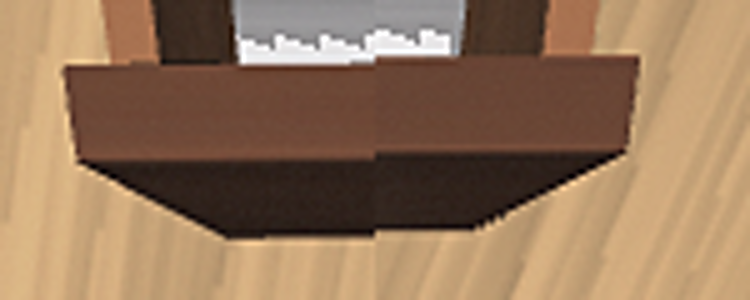

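```bash
python3 - <<'E'
from h import *
z=load('w3')
q=[atz(z,u,v,.205) for u,v in [(85.2,31.6),(420,29.6),(82.6,13),(423,11)]]
for a in q: print(a)
d=q[1]-q[0];print(np.linalg.norm(d),np.degrees(np.arctan2(d[1],d[0])));d=q[3]-q[2];print(np.linalg.norm(d),np.degrees(np.arctan2(d[1],d[0])))
c=sum(q)/4;print('c',c)
X=np.array([np.cos(np.radians(107.8)),np.sin(np.radians(107.8)),0])
print('depth z',w(z,250,20),'till',-(c-np.array([.488,.2644,.205]))@X+.007)
for yw in (107.8,-72.2):
  plan([c[0],c[1],.27],down(yw))
E
```

```text
[0.3805 0.1661 0.205 ]
[0.6325 0.2485 0.205 ]
[0.3767 0.1783 0.205 ]
[0.6287 0.2607 0.205 ]
0.2651598015381536 18.11623078332107
0.2650811412685423 18.10983802560521
c [0.5046 0.2134 0.205 ]
depth z [0.5023 0.2137 0.2049] till 0.060634440905748835
shift tool mm [  14.0092    1.3905 -150.8849] rotvec [-1.5754 -0.0007 -0.0007] rows rot 8.435996143616327
shift tool mm [  14.0092    1.3905 -150.8849] rotvec [ 1.5662 -0.0007  0.0007] rows rot 8.386435893868104
```

```bash
python3 -m crank '0 0 0 0.175 0 0;0 0 0 0.175 0 0;0 0 0 0.175 0 0;0 0 0 0.175 0 0;0 0 0 0.175 0 0;0 0 0 0.175 0 0;0 0 0 0.175 0 0;0 0 0 0.175 0 0;0 0 0 0.17 0 0;0 0 0 0 0 0' 0.5 15; python3 -c "
from h import *
plan([.5046,.2134,.27],down(-72))
snap('wrist','w4');print(bot.state()['joint_positions'])"
```

```text
clock: 11.38
tcp_pos: [0.5489, 0.0694, 0.284]
orientation: [0.699, 0.109, -0.699, 0.109]
contact_force: [1.0, 0.3, -0.0]
finger_gap: 0.0445
shift tool mm [  13.9106 -150.6935   -1.5561] rotvec [-0.0054 -0.0003 -0.0003] rows rot 0.02893699969984407
[-1.0692  0.3509  1.0728  1.8225 -0.3347  1.1665 -1.1471]
```

View pics/w4.png

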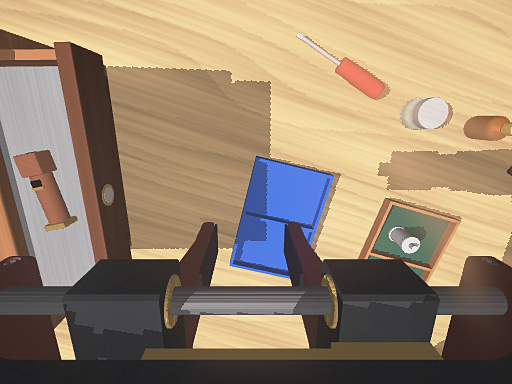

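```bash
python3 - <<'E'
from h import *
z=load('w4')
p=cv2.imread('pics/w4.png');cv2.imwrite('pics/w4c.png',cv2.resize(p[130:250,0:140],None,fx=5,fy=5,interpolation=cv2.INTER_CUBIC))
X=np.array([np.cos(np.radians(108)),np.sin(np.radians(108)),0]);Y=np.array([-X[1],X[0],0])
b=np.array([.5046,.2134,0])
for n,u,v,h in [('chest',35,166,.188),('plate',61,224,.188),('tube',50,200,.186),('boardrear',74,160,.205),('boardfront',100,160,.205)]:
    q=atz(z,u,v,h);dq=w(z,u,v);print(n,q,'X',(q-b)@X,'Y',(q-b)@Y,'depth',dq,(dq-b)@X,(dq-b)@Y)
E
```

```text
chest [0.5147 0.2773 0.188 ] X 0.05769673731104817 Y -0.029349437286766852 depth [0.5144 0.2777 0.1874] 0.058153237620420836 -0.029250607578474717
plate [0.4612 0.2463 0.188 ] X 0.04475103682034188 Y 0.031141928308596138 depth [0.4605 0.2469 0.187 ] 0.0454957032007783 0.03154348874559901
tube [0.483  0.2612 0.186 ] X 0.0521184675096053 Y 0.005801213996147957 depth [0.482  0.2623 0.1842] 0.05351032771685153 0.006351253082470316
boardrear [0.538  0.2322 0.205 ] X 0.007575974792943798 Y -0.037609786531519085 depth [0.5241 0.2553 0.1653] 0.033862041370253934 -0.03149055069639282
boardfront [0.5451 0.21   0.205 ] X -0.01579281734118524 Y -0.03749573068393615 depth [0.5398 0.2181 0.1883] -0.0063762556642948855 -0.03491780259223879
```

View pics/w4c.png

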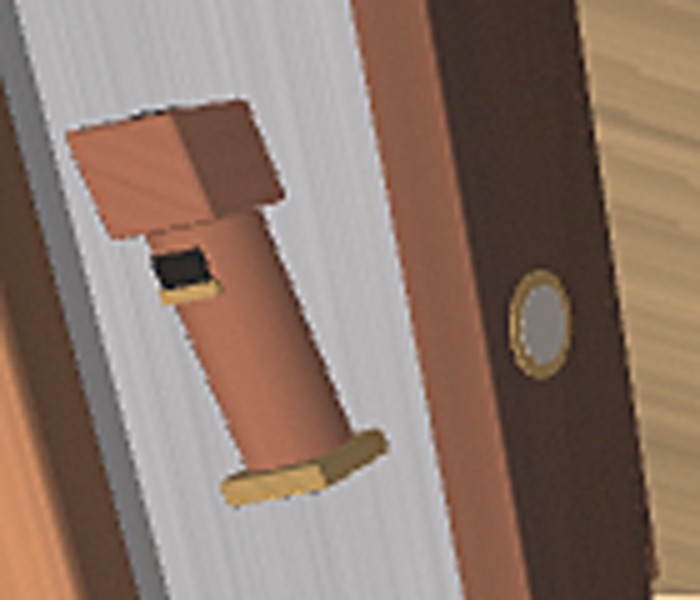

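```bash
python3 -m crank '5 -38 0 0 0 0;5 -38 0 0 0 0;4 -38 0 0 0 0;0 -37 -1 0 0 0;0 0 0 0 0 0;0 0 0 0 0 0' 0.62; python3 -c "
from h import *
plan([.5046,.2134,.191],down(-72))"
```

```text
clock: 12.18
tcp_pos: [0.5041, 0.2135, 0.2703]
orientation: [0.699, 0.109, -0.698, 0.109]
contact_force: [-0.3, -0.0, 1.0]
finger_gap: 0.0337
shift tool mm [79.3497  0.226  -0.3342] rotvec [-0.0039 -0.0011 -0.0001] rows rot 0.021807310768014145
```

```bash
python3 -m crank '25 0 0 0 0 0;25 0 0 0 0 0;15 0 0 0 0 0;8 0 0 0 0 0;5 0 0 0 0 0;0 0 0 0 0 0'; python3 -m crank '0 0 0 0 0 0;0 0 0 0 0 0;0 0 0 0 0 0' 1 10;  python3 -c "
from h import *
snap('scene','s5');snap('wrist','w5')
p=cv2.imread('pics/s5.png');cv2.imwrite('pics/s5c.png',cv2.resize(p[50:190,250:390],None,fx=4,fy=4,interpolation=cv2.INTER_CUBIC))"
```

```text
clock: 12.92
tcp_pos: [0.5041, 0.2146, 0.1925]
orientation: [0.699, 0.109, -0.698, 0.109]
contact_force: [-1.0, -0.1, -0.7]
finger_gap: 0.0334
clock: 13.3
tcp_pos: [0.5041, 0.2147, 0.1926]
orientation: [0.699, 0.109, -0.698, 0.109]
contact_force: [-0.4, -0.9, 2.1]
finger_gap: 0.0138
```

View pics/s5c.png

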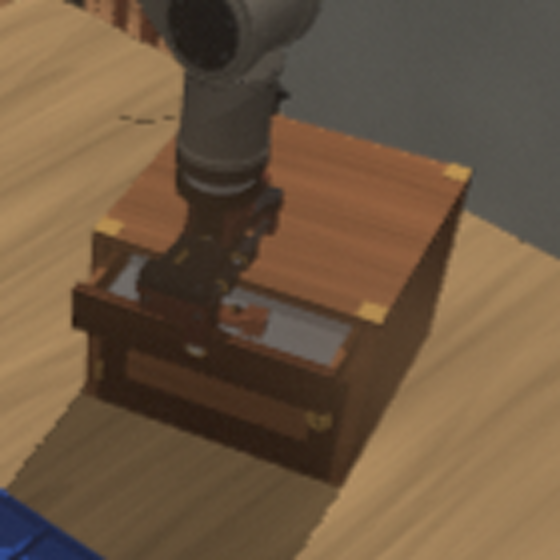

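View pics/w5.png

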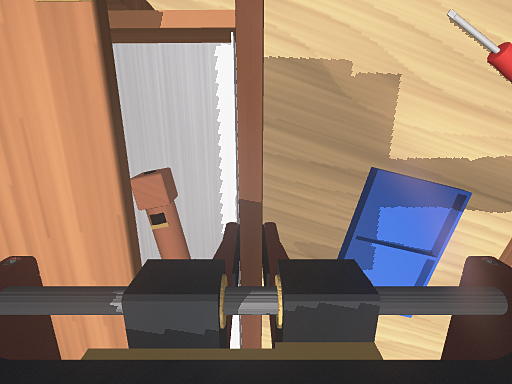

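```bash
python3 -m crank '0 4 0 0 0 0;0 8 0 0 0 0;0 12 0 0 0 0;0 14 0 0 0 0;0 14 0 0 0 0;0 14 0 0 0 0;0 13 0 0 0 0;0 11 0 0 0 0;0 9 0 0 0 0;0 6 0 0 0 0;0 3 0 0 0 0;0 0 0 0 0 0'; python3 -m crank '0 2 0 0 0 0;0 2 0 0 0 0;0 0 0 0 0 0'
```

```text
clock: 14.9
tcp_pos: [0.5377, 0.1115, 0.1926]
orientation: [0.7, 0.109, -0.698, 0.109]
contact_force: [5.3, 0.1, 5.1]
finger_gap: 0.0136
clock: 15.28
tcp_pos: [0.5387, 0.1082, 0.1926]
orientation: [0.7, 0.109, -0.698, 0.109]
contact_force: [4.3, 0.9, 5.1]
finger_gap: 0.014
```

```bash
python3 -m crank '0 1.5 0 0 0 0;0 0 0 0 0 0'; python3 -m crank '0 1.5 0 0 0 0;0 0 0 0 0 0'; python3 -m crank '0 1.5 0 0 0 0;0 0 0 0 0 0'
```

```text
clock: 15.52
tcp_pos: [0.5392, 0.107, 0.1926]
orientation: [0.7, 0.109, -0.698, 0.109]
contact_force: [4.5, 0.8, 5.1]
finger_gap: 0.0141
clock: 15.78
tcp_pos: [0.5396, 0.1055, 0.1926]
orientation: [0.7, 0.109, -0.698, 0.109]
contact_force: [5.1, 1.1, 5.4]
finger_gap: 0.0137
clock: 16.02
tcp_pos: [0.5397, 0.1052, 0.1926]
orientation: [0.699, 0.11, -0.698, 0.109]
contact_force: [3.0, 3.8, 6.2]
finger_gap: 0.0136
```

```bash
python3 -m crank '0 1 0 0 0 0;0 0 0 0 0 0'; python3 -m crank '0 -1.5 0 0 0 0;0 0 0 0 0 0'
```

```text
clock: 16.27
tcp_pos: [0.5397, 0.1052, 0.1925]
orientation: [0.699, 0.111, -0.698, 0.109]
contact_force: [1.6, 6.6, 8.1]
finger_gap: 0.0137
clock: 16.52
tcp_pos: [0.5397, 0.1052, 0.1926]
orientation: [0.699, 0.11, -0.698, 0.109]
contact_force: [4.2, 3.2, 6.4]
finger_gap: 0.0138
```

```bash
python3 -m crank '0 0 0 0 0 0;0 0 0 0 0 0;0 0 0 0 0 0' 0.62; python3 -m crank '-20 0 0 0 0 0;-30 0 0 0 0 0;-40 0 0 0 0 0;0 0 0 0 0 0;0 0 0 0 0 0'; python3 -c "
from h import *
snap('scene','s6');snap('wrist','w6')
p=cv2.imread('pics/s6.png');cv2.imwrite('pics/s6c.png',cv2.resize(p[50:190,250:390],None,fx=4,fy=4,interpolation=cv2.INTER_CUBIC))"
```

```text
clock: 16.9
tcp_pos: [0.5383, 0.1038, 0.1916]
orientation: [-0.698, -0.109, 0.699, -0.109]
contact_force: [-0.5, 0.1, 0.5]
finger_gap: 0.033
clock: 17.52
tcp_pos: [0.5389, 0.1042, 0.2825]
orientation: [0.699, 0.109, -0.698, 0.109]
contact_force: [-0.4, -0.0, 0.2]
finger_gap: 0.0336
```

View pics/s6c.png

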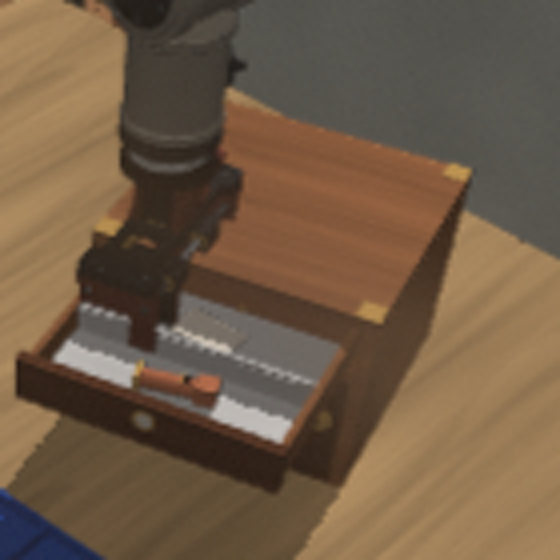

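View pics/w6.png

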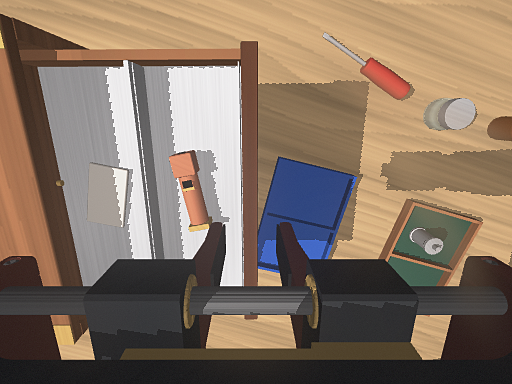

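```bash
python3 - <<'E'
from h import *
p=cv2.imread('pics/w6.png');cv2.imwrite('pics/w6c.png',cv2.resize(p[140:240,140:260],None,fx=6,fy=6,interpolation=cv2.INTER_CUBIC))
p=cv2.imread('pics/s6.png');cv2.imwrite('pics/s6d.png',cv2.resize(p[130:165,270:320],None,fx=12,fy=12,interpolation=cv2.INTER_CUBIC))
E
```

```text
(no output)
```

View pics/w6c.png

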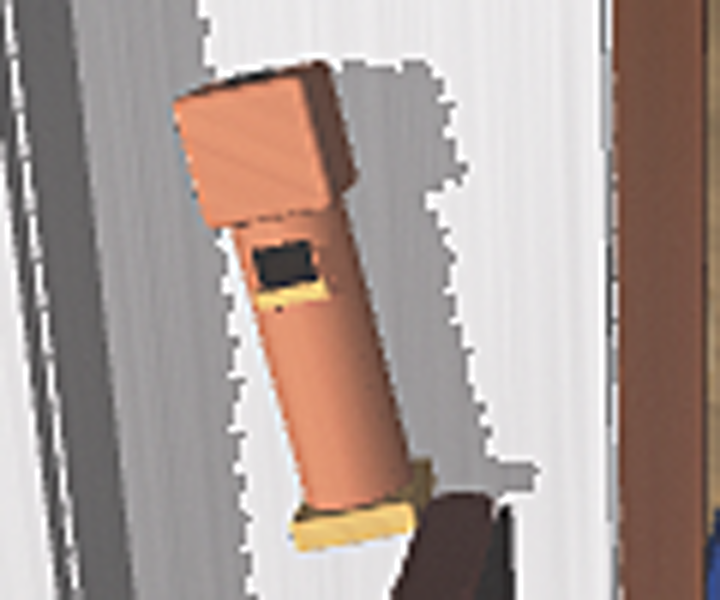

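View pics/s6d.png

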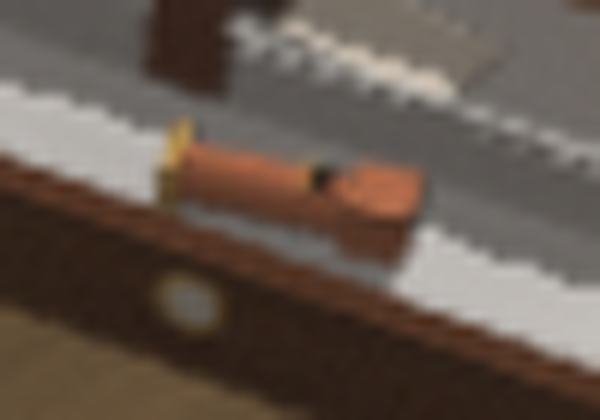

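```bash
python3 - <<'E'
from h import *
z=load('w6');s=load('s6')
f=lambda u,v:((u+.5)/6-.5+140,(v+.5)/6-.5+140)
C=[f(*q) for q in [(175,100),(305,75),(335,208),(207,228)]];P=[f(*q) for q in [(295,522),(415,503),(415,530),(300,550)]]
h=.188
c=np.mean([atz(z,*q,h) for q in C],0);pl=np.mean([atz(z,*q,h) for q in P],0)
print('chest',c,'plate',pl)
for q in C: print(atz(z,*q,h))
for u,v in [(255,153),(240,140),(280,180),(230,190)]: print('depth chest',w(z,*f(u,v)))
print('tube ridge',w(z,*f(330,400)),w(z,*f(310,340)))
print('floor',w(z,*f(150,400)),w(z,*f(560,300)))
cs=((385.5)/12-.5+270,(192.5)/12-.5+130); print('tri chest',tri([(z,*f(255,153)),(s,*cs)]))
d=pl-c;print('len',np.linalg.norm(d),'yaw whistle y',np.degrees(np.arctan2(d[1],d[0])))
# chest edges dir
q=[atz(z,*k,h) for k in C]; e=(q[3]-q[0])+(q[2]-q[1]); print('edge yaw',np.degrees(np.arctan2(e[1],e[0])))
# board rear edge
for u,v in [(613,100),(620,400)]:print('board rear',atz(z,*f(u,v),.205))
E
```

```text
chest [0.5489 0.1763 0.188 ] plate [0.4914 0.1446 0.188 ]
[0.5533 0.1905 0.188 ]
[0.5635 0.1718 0.188 ]
[0.5442 0.162  0.188 ]
[0.5346 0.1809 0.188 ]
depth chest [0.5487 0.1765 0.1872]
depth chest [0.55   0.1794 0.187 ]
depth chest [0.5458 0.1716 0.1874]
depth chest [0.5416 0.179  0.1869]
tube ridge [0.5114 0.1548 0.1861] [0.5208 0.1605 0.1864]
floor [0.4933 0.1882 0.1652] [0.5341 0.1225 0.1651]
tri chest (array([0.5484, 0.1772, 0.1846]), np.float64(0.300577407682246))
len 0.06560926672247457 yaw whistle y -151.1304407630964
edge yaw -152.89418499211678
board rear [0.577  0.1246 0.205 ]
board rear [0.5327 0.1097 0.205 ]
```

```bash
python3 -m crank '0 0 0 -0.172 0 0;0 0 0 0 0 0' 0.545 15; python3 -c "
from h import *
plan([.5183,.1594,.23],down(-62))"
```

```text
clock: 17.88
tcp_pos: [0.5386, 0.104, 0.2816]
orientation: [-0.687, -0.168, 0.687, -0.168]
contact_force: [-0.3, 0.6, 0.3]
finger_gap: 0.0397
shift tool mm [ 51.6383 -58.5228  -7.5773] rotvec [-0.0084  0.0003  0.0003] rows rot 0.04521904278172759
```

```bash
python3 -m crank '0 -25 -3 -0.008 0 0;10 -25 -3 0 0 0;20 -8.5 -1.6 0 0 0;21 0 0 0 0 0;0 0 0 0 0 0;0 0 0 0 0 0'; python3 -c "
from h import *
plan([.5183,.1594,.168],down(-62)); snap('wrist','w7')"
```

```text
clock: 18.62
tcp_pos: [0.5189, 0.1591, 0.2317]
orientation: [0.687, 0.171, -0.686, 0.171]
contact_force: [-0.6, -0.6, 1.0]
finger_gap: 0.04
shift tool mm [63.737  -0.6176  0.4795] rotvec [-0.0012 -0.0013 -0.0006] rows rot 0.00994738070868831
```

View pics/w7.png

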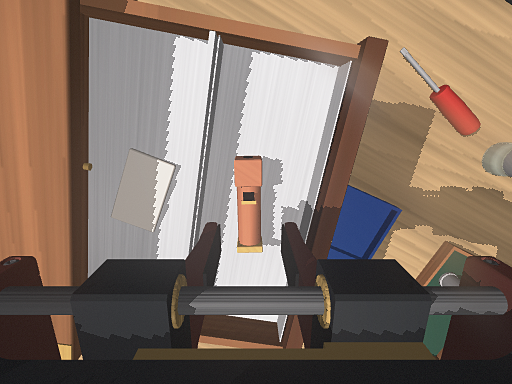

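```bash
python3 -m crank '20 0 0 0 0 0;20 0 0 0 0 0;12 -0.6 0.4 0 0 0;6 0 0 0 0 0;4 0 0 0 0 0;0 0 0 0 0 0;0 0 0 0 0 0'; python3 -c "
from h import *
plan([.5183,.1594,.168],down(-62))"
```

```text
clock: 19.55
tcp_pos: [0.5183, 0.1598, 0.1697]
orientation: [0.687, 0.171, -0.685, 0.171]
contact_force: [-1.2, -0.2, -1.1]
finger_gap: 0.0401
shift tool mm [1.6569 0.3796 0.1923] rotvec [ 0.0009 -0.0017 -0.0002] rows rot 0.010555398210893492
```

```bash
python3 -m crank '1.2 0 0 0 0 0;0 0 0 0 0 0;0 0 0 0 0 0;0 0 0 0 0 0;0 0 0 0 0 0' 1 15; python3 -c "
from h import *
snap('wrist','w8')"
```

```text
clock: 20.18
tcp_pos: [0.518, 0.1598, 0.1681]
orientation: [0.686, 0.171, -0.686, 0.171]
contact_force: [-0.6, -0.1, 1.1]
finger_gap: 0.0196
```

View pics/w8.png

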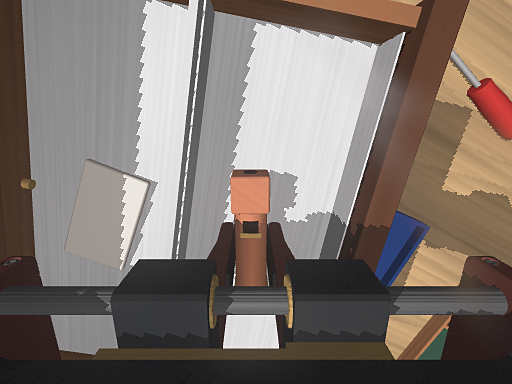

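```bash
python3 -m crank '-5 0 0 0 0 0;-15 0 0 0 0 0;-30 0 0 0 0 0;-40 0 0 0 0 0;-30 0 0 0 0 0;-10 0 0 0 0 0;0 0 0 0 0 0'; python3 -c "
from h import *
plan([.415,-.30,.27],down(1.3));snap('wrist','w9')"
```

```text
clock: 21.1
tcp_pos: [0.5179, 0.1599, 0.2983]
orientation: [0.687, 0.172, -0.685, 0.171]
contact_force: [0.1, 0.3, -0.8]
finger_gap: 0.0196
shift tool mm [ 27.6249 357.3722 307.2687] rotvec [-1.1035 -0.0019 -0.0007] rows rot 5.908871421552817
```

View pics/w9.png

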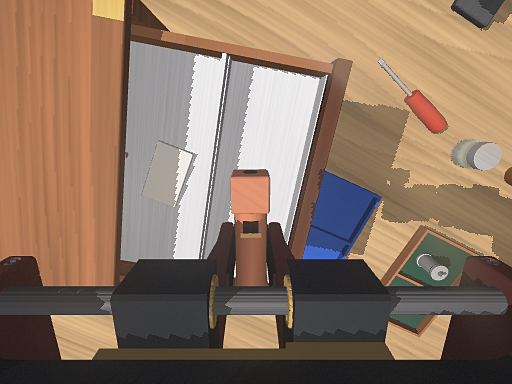

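```bash
python3 -m crank '0 12 10 0 0 0;2 24 21 0 0 0;3 35 30 0 0 0;3 35 30 0 0 0;3 35 30 0 0 0;3 35 30 0 0 0;3 35 30 0 0 0;3 35 30 0 0 0;3 35 30 0 0 0;3 35 30 0 0 0;2 29 25 0 0 0;0 12 11 0 0 0'; python3 -m crank '0 0 0 -0.158 0 0;0 0 0 -0.158 0 0;0 0 0 -0.158 0 0;0 0 0 -0.158 0 0;0 0 0 -0.158 0 0;0 0 0 -0.158 0 0;0 0 0 -0.155 0 0;0 0 0 0 0 0;0 0 0 0 0 0'; python3 -c "
from h import *
plan([.415,-.30,.27],down(1.3));snap('wrist','w10');print(bot.state()['joint_positions'])"
```

```text
clock: 22.65
tcp_pos: [0.4109, -0.3034, 0.2693]
orientation: [-0.687, -0.169, 0.687, -0.169]
contact_force: [0.1, -0.3, -0.3]
finger_gap: 0.0194
clock: 23.78
tcp_pos: [0.4136, -0.3003, 0.2696]
orientation: [0.496, 0.504, -0.495, 0.504]
contact_force: [-0.7, -0.3, -1.2]
finger_gap: 0.0198
shift tool mm [-0.3611  1.3568 -0.2899] rotvec [-0.0052 -0.0006 -0.0008] rows rot 0.028421789788675267
[-0.2549  0.2032  0.8909  1.9265 -0.1786  1.0926  0.7271]
```

View pics/w10.png

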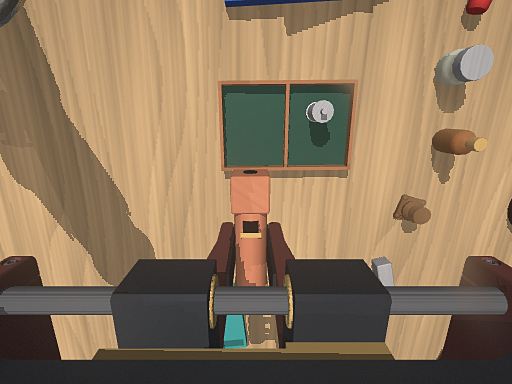

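```bash
python3 - <<'E'
from h import *
p=cv2.imread('pics/w10.png');cv2.imwrite('pics/w10c.png',cv2.resize(p[70:180,210:365],None,fx=5,fy=5,interpolation=cv2.INTER_CUBIC))
E
```

```text
(no output)
```

View pics/w10c.png

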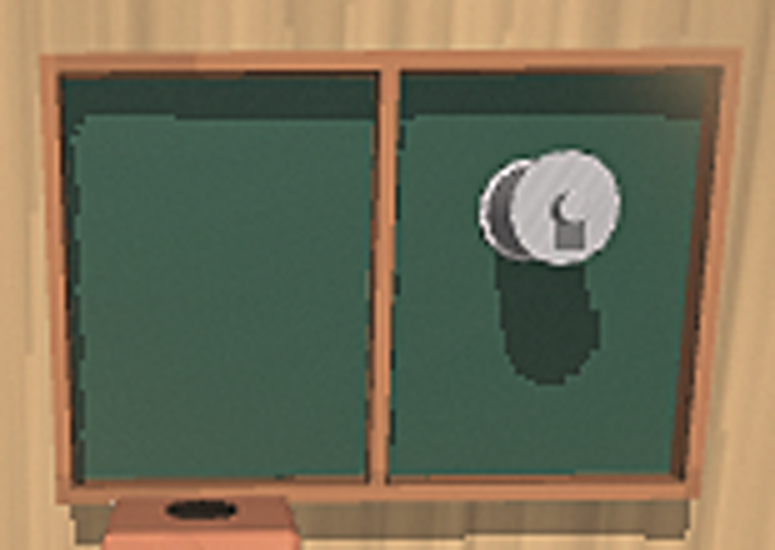

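```bash
python3 - <<'E'
from h import *
z=load('w10')
f=lambda u,v:((u+.5)/5-.5+210,(v+.5)/5-.5+70)
q=[atz(z,*f(*k),.02) for k in [(42,55),(742,48),(697,495),(60,503)]]
for a in q:print(a)
c=np.mean(q,0);x=(q[1]-q[0]+q[2]-q[3])/2;y=(q[0]-q[3]+q[1]-q[2])/2
print('c',c,np.linalg.norm(x),np.linalg.norm(y),np.degrees(np.arctan2(x[1],x[0])),np.degrees(np.arctan2(y[1],y[0])))
xh=x/np.linalg.norm(x)
# inner floor-half corners at wall tops
g=[atz(z,*f(*k),.02) for k in [(60,73),(380,70),(367,483),(75,483)]];print('half inner ctr',np.mean(g,0),'by model',c-xh*.0485)
print('floor z',[w(z,*f(*k))[2] for k in [(200,200),(250,400),(120,300)]], 'wood', w(z,60,150)[2])
# whistle chest in view
print('chest top',w(z,250,190))
p,A=axes();print(A.T@(w(z,250,190)-p)*1e3, w(z,252,172)[2])
E
```

```text
[ 0.3658 -0.1758  0.02  ]
[ 0.5642 -0.1704  0.02  ]
[ 0.5669 -0.2987  0.02  ]
[ 0.3693 -0.3047  0.02  ]
c [ 0.4665 -0.2374  0.02  ] 0.19805064005187215 0.1286562064656103 1.6478760264827748 91.38345520063463
half inner ctr [ 0.4178 -0.2384  0.02  ] by model [ 0.4181 -0.2388  0.02  ]
floor z [np.float64(0.004814123437133611), np.float64(0.005122103138488376), np.float64(0.005099668310587779)] wood -0.0011937941529988616
chest top [ 0.4127 -0.2625  0.2887]
[-18.9818  -0.5472 -37.7149] 0.2805254139611177
```

```bash
python3 -m crank '10 1 -14 -0.01 0 0;20 1 -22 0 0 0;35 1 -13 0 0 0;40 1.3 -6 0 0 0;35 0 0 0 0 0;20 0 0 0 0 0;10 0 0 0 0 0;0 0 0 0 0 0;0 0 0 0 0 0'; python3 -c "
from h import *
plan([.418,-.245,.0125],down(1.6))"
```

```text
clock: 24.95
tcp_pos: [0.4183, -0.2446, 0.1005]
orientation: [0.492, 0.507, -0.491, 0.508]
contact_force: [-0.3, 0.7, -1.4]
finger_gap: 0.0196
shift tool mm [87.9923 -0.4692  0.357 ] rotvec [ 0.0041  0.0001 -0.0022] rows rot 0.02473036262795039
```

```bash
python3 -m crank '15 0 0 0 0 0;22 0 0 0 0 0;22 0 0 0 0 0;14 0 0 0 0 0;8 0 0 0 0 0;5 0 0 0 0 0;0 0 0 0 0 0;0 0 0 0 0 0'; python3 -m crank '1 0 0 0 0 0;0 0 0 0 0 0;0 0 0 0 0 0';
```

```text
clock: 25.95
tcp_pos: [0.4182, -0.2447, 0.0142]
orientation: [0.492, 0.507, -0.491, 0.508]
contact_force: [0.7, -0.3, -0.5]
finger_gap: 0.0192
clock: 26.32
tcp_pos: [0.4179, -0.2445, 0.0129]
orientation: [0.492, 0.508, -0.492, 0.508]
contact_force: [-0.0, 0.2, -0.9]
finger_gap: 0.0197
```

```bash
python3 -m crank '1.5 0 0 0 0 0;1.5 0 0 0 0 0;0 0 0 0 0 0;0 0 0 0 0 0'; python3 -m crank '0.7 0 0 0 0 0;0 0 0 0 0 0;0 0 0 0 0 0';python3 -m crank '0.7 0 0 0 0 0;0 0 0 0 0 0;0 0 0 0 0 0'
```

```text
clock: 26.82
tcp_pos: [0.4178, -0.2445, 0.0098]
orientation: [0.492, 0.508, -0.492, 0.508]
contact_force: [-0.2, 0.1, -0.1]
finger_gap: 0.0196
clock: 27.2
tcp_pos: [0.4178, -0.2445, 0.0091]
orientation: [0.492, 0.508, -0.492, 0.508]
contact_force: [-0.1, -0.2, -1.4]
finger_gap: 0.0197
clock: 27.58
tcp_pos: [0.4178, -0.2445, 0.0084]
orientation: [0.492, 0.508, -0.492, 0.508]
contact_force: [1.3, -0.1, -1.5]
finger_gap: 0.0196
```

```bash
python3 -m crank '0.5 0 0 0 0 0;0 0 0 0 0 0;0 0 0 0 0 0'; python3 -m crank '0.5 0 0 0 0 0;0 0 0 0 0 0;0 0 0 0 0 0'
```

```text
clock: 27.95
tcp_pos: [0.4178, -0.2445, 0.0079]
orientation: [0.492, 0.508, -0.492, 0.508]
contact_force: [-0.9, -0.4, -1.5]
finger_gap: 0.0197
clock: 28.32
tcp_pos: [0.4178, -0.2445, 0.0074]
orientation: [0.492, 0.508, -0.492, 0.508]
contact_force: [0.5, 0.1, -1.3]
finger_gap: 0.0199
```

```bash
python3 -m crank '0.4 0 0 0 0 0;0 0 0 0 0 0;0 0 0 0 0 0'; python3 -c "
from h import *
print(np.mean([bot.state()['contact_force'] for _ in range(5)],0))
snap('wrist','w11')"
```

```text
clock: 28.7
tcp_pos: [0.4179, -0.2445, 0.0071]
orientation: [0.492, 0.508, -0.492, 0.508]
contact_force: [-0.0, -0.0, 0.4]
finger_gap: 0.0196
[-0.0474 -0.0488  0.3844]
```

View pics/w11.png

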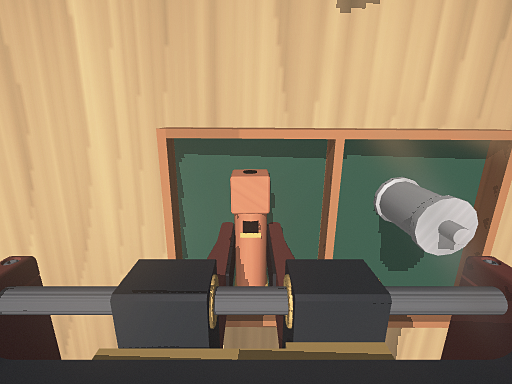

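```bash
python3 -m crank '0.4 0 0 0 0 0;0 0 0 0 0 0;0 0 0 0 0 0'
```

```text
clock: 29.12
tcp_pos: [0.4179, -0.2445, 0.007]
orientation: [0.493, 0.508, -0.491, 0.508]
contact_force: [-1.1, 1.5, 8.4]
finger_gap: 0.0199
```

```bash
python3 -m crank '-0.4 0 0 0 0 0;0 0 0 0 0 0'; python3 -m crank '0 0 0 0 0 0;0 0 0 0 0 0' 0.7 3;python3 -m crank '0 0 0 0 0 0;0 0 0 0 0 0;0 0 0 0 0 0' 0.56; python3 -m crank '-10 0 0 0 0 0;-25 0 0 0 0 0;-40 0 0 0 0 0;-50 0 0 0 0 0;-50 0 0 0 0 0;-25 0 45 0 0 0;0 0 30 0 0 0;0 0 0 0 0 0;0 0 0 0 0 0'; python3 -c "
from h import *
snap('wrist','w12');snap('scene','s12');snap('top','t12')
p=cv2.imread('pics/w12.png')
"
```

```text
clock: 29.38
tcp_pos: [0.4179, -0.2445, 0.007]
orientation: [0.492, 0.508, -0.492, 0.508]
contact_force: [-0.5, 0.3, 2.5]
finger_gap: 0.0196
clock: 29.62
tcp_pos: [0.4178, -0.2445, 0.0069]
orientation: [0.492, 0.508, -0.492, 0.508]
contact_force: [-0.5, -0.0, 0.3]
finger_gap: 0.026
clock: 30.0
tcp_pos: [0.4178, -0.2445, 0.007]
orientation: [0.492, 0.508, -0.492, 0.508]
contact_force: [0.9, -0.2, -0.0]
finger_gap: 0.0385
clock: 31.12
tcp_pos: [0.4196, -0.3187, 0.2068]
orientation: [0.492, 0.508, -0.492, 0.508]
contact_force: [0.0, -0.2, -0.5]
finger_gap: 0.039
```

View pics/w12.png

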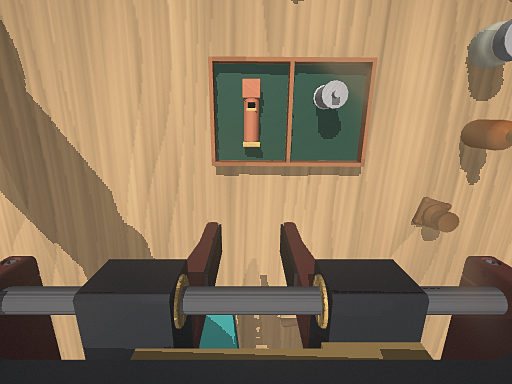

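View pics/s12.png

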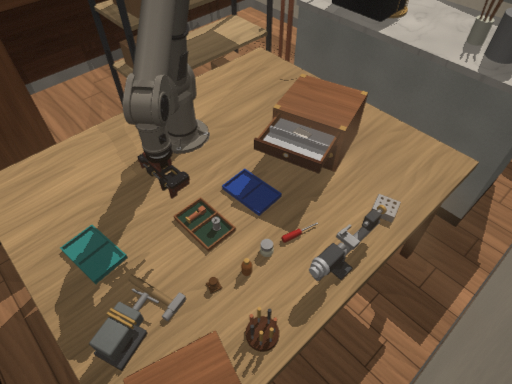

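View pics/t12.png

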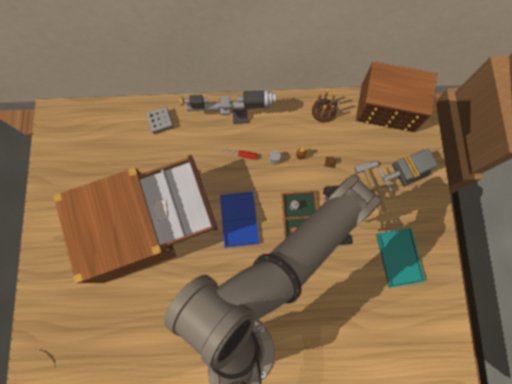

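```bash
python3 - <<'E'
from h import *
z=load('w12');s=load('s12')
for u,v in [(251,85),(251,92),(252,120),(252,130),(251,144.5)]: print(w(z,u,v))
p=cv2.imread('pics/s12.png');a=cv2.resize(p[110:180,245:345],None,fx=6,fy=6,interpolation=cv2.INTER_CUBIC);cv2.imwrite('pics/s12c.png',a)
E
```

```text
[ 0.4168 -0.2063  0.0261]
[ 0.4171 -0.2141  0.0266]
[ 0.4194 -0.2462  0.0253]
[ 0.4198 -0.2582  0.0246]
[ 0.4191 -0.2759  0.0263]
```

View pics/s12c.png

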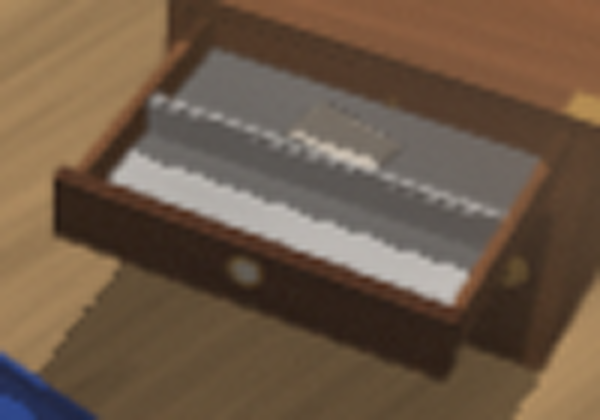

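```bash
python3 - <<'E'
from h import *
s=load('s12');s0=load('scene0')
u,v=(245.5)/6-.5+245,(270.5)/6-.5+110
a=atz(s,u,v,.1855);b=atz(s0,305,127.4,.1855);print(a,b,'till',np.linalg.norm(a-b))
bot.close_job()
E
```

```text
[0.5417 0.0978 0.1855] [0.4882 0.2636 0.1855] till 0.17420655419989878
the job is handed in; nothing more can be done
```

The job is handed in at about 31 s: the whistle lies in the tray's empty half and the drawer stands open at full length.

- **Press:** I pressed the pearl spot with the closed fingertips. It went in about 8 mm before the drawer stopped moving. The push then rose to about 9.7 N (10.1 N counting the vertical part), above the 9 N trip mark and well under the 16 N limit. I backed off quickly, and the drawer sprang out to about 61 mm.
- **Draw out:** I pinched the top edge of the drawer front and pulled until it hit a firm end stop. The scene camera puts it at about 174 mm out, and the arm's travel gives about 176 mm; the stated full length is 175 mm.
- **Whistle:** I gripped it across the tube and lowered it until it touched the felt. The last 0.4 mm step pressed it down with about 8 N, so I eased that off before opening the fingers. The last wrist picture shows it in the half with its slot up. Its top reads about 26 mm high along its whole length (27 mm expected), so it is flat.
- **Everything else:** In the last pictures the wing plate, piston cylinder, blue and turquoise trays and bench items appear unmoved. I judged this by eye and did not measure it. The arm is raised clear of everything.

Camera positions disagreed with each other by up to about 10 mm in the first views, so I worked from closer wrist-camera measurements. No check failed.

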